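# Free a glued walnut drawer front: press the clamp's latch and slide its jaw back

### The job

The glue in the walnut drawer front is dry and the clamp's screw has already been slackened. Press down the spring latch on the clamp's sliding jaw and, keeping it pressed, push the jaw back along the notched bar, away from the panel, all the way to its stop; then let the latch spring up again so that the jaw is locked there. Do not force the jaw against a closed latch, and leave the panel and the things lying around where they are.

Things in the scene. Friction and masses are not known exactly. Their poses are not given: they have to be found in the camera images.
- clamp: Aluminium bar clamp standing firmly on the counter (it does not move). Origin on the counter under the bar's centre line; x runs along the bar the way the jaw opens (away from the panel), z up. Bar 22 mm wide, notched top 50 mm high, from x = -315 to an end cap at 145 mm; screw head and T-handle, up to 102 mm high, at x = -390 to -248 mm. A pin across the bar at x = 80 mm is the jaw's stop.
- jaw (a joint): Sliding jaw's travel along clamp x, in m: 0 to 0.002 at the start, beside the panel; 0.1095 fully back against the stop. Slides with 3 N of friction when the latch is out; with the latch in a notch (12 mm apart) it has some 3 mm of play. Grows as it opens.
- jaw_face (a point): Middle of the sliding jaw's face towards the panel, 77 mm above the counter; axes as the clamp's. Dark cast jaw, 48 mm wide: its upright, 102 mm high, reaches 24 mm behind this face, its cheeks (69 mm high, with sloping ribs above) 70 mm behind it.
- latch (a joint): Latch lever's angle in rad: 0 sprung up (nose in a notch, jaw locked), 0.26 fully down (hard stop); from about 0.15 the jaw is free. It pivots on the jaw 55 mm to clamp -x of the tab's centre. It takes 4 N at first, 7 N fully down, and lowers the tab's centre by 14 mm while moving it 5 mm towards clamp +x. Let go over a tooth, it stays partly down, above 0.1.
- latch_tab (a point): Centre of the upper face of the latch's ribbed steel thumb tab, over the bar behind the jaw's upright; 44 mm along the bar, 34 mm across; 73 mm high when up. Tilted 0.17 rad when up (rear higher), 0.09 the other way when down. At its rear edge, 20 mm to clamp +x of this point, a 10 mm lip stands up, against which a fingertip can push. Moves with latch and jaw.
- panel: The glued-up walnut drawer front, 140 mm along the bar, 200 mm across, 20 mm thick, lying loose on two wooden bearers (top 51 mm above the counter) between the clamp's jaws, 1 to 3 mm from the sliding jaw. Origin at the centre of its underside.
- glue_bottle: Glue bottle, 52 mm across, 135 mm high, standing upright beside the bar. Origin at the centre of its underside.
- sanding_block: Cork sanding block, 85 x 50 x 28 mm, lying on the counter. Origin at the centre of its underside.
- cup_pull: Brass cup drawer pull lying on its back on the counter, 92 x 34 mm, 26 mm high. Origin near the centre of its underside.
- screwdriver: Screwdriver with black handle, 190 mm long, lying on the counter roughly along the bar. Origin near its middle, on the underside.
Not all that is in view belongs to the job. There is more than one size of the panel; the job needs the smallest.

How it is judged:
By the outcome, as a careful person would: the job done as asked, in the order asked, and still so for the second after the job is handed in, with the robot touching nothing.
It also fails if it takes over 38 s, if anything falls off the work surface, if the arm or the gripper's body presses on something with over 40 N, if the wrist force passes 120 N, or if a joint passes its speed limit or range.

### The arm

A 7-joint arm with a two-finger parallel gripper is mounted at the origin on the work surface. World frame = base frame: x ahead of the robot, y to its left, z up, the work surface at z = 0. Lengths are in m, angles in rad, forces in N, time in s.
With the tool pointing down it reaches from about 0.4 to 0.85 m from the base axis. Payload 4.5 kg.
Tool frame: the origin (TCP) lies midway between the tips of the shut fingers; the grasp point (between the pads) lies 19 mm behind it; z points along the fingers, y is the line along which they close (so a half turn about z gives the same grasp; the last joint's range is limited). The gripper opens to 88 mm and grips with 3 to 60 N. Pads are 18 mm wide; open, the fingers measure 123 mm over their backs; the gripper's body (75 mm by 187 mm) begins 45 mm behind the grasp point.
Start: joints at [-1.267, 0.689, -0.195, 1.565, 0.157, 0.902, -0.215], TCP at [0.167, 0.602, 0.206] pointing down, gripper open.
Joint ranges: [-3.01, 3.01], [-0.46, 2.08], [-1.47, 1.51], [0.13, 2.56], [-1, 4.14], [0.04, 2.09], [-2.66, 2.66]. Speed limits (rad/s): [2.57, 2.57, 3.14, 3.14, 3.14, 3.14, 3.14].

### API

Orientations are given as a unit quaternion [x, y, z, w].
In Python, from plant import r, eyes, finish_job gives the robot as it stands. The module is installed in compiled form; this text tells all that it offers.
- The arm moves only by the tool move_arm, never from a script. Its argument "motion" is a list of rows, each a list of 7 numbers: the shift along the tool's x, y, z in mm, then the turn, a rotation vector about the tool's x, y, z in degrees, then the closure, from 0 (fully open) to 1 (shut). A call has 1 to 5 rows; each row is the pose to reach, as a shift and turn from the pose commanded when the call began, along the tool's axes at that moment; what a row does not reach only later rows make up. A row lasts 1/8 s, in which the tool goes at most 62.5 mm and 10.7 degrees, less where a joint would pass 70% of its speed; a pose out of reach is approached as far as the arm can. A call with a gripper value outside its range is refused whole. The fingers move at their own pace and stop on an object; "newtons" is the grip in N (left out, the last holds). Time passes only in rows, so rows that repeat a pose let the fingers close. It gives the time, the measured TCP pose, the force, the opening and the grip force at its end, in the units of the state.
- r.get_state(): the state, without advancing time (a new reading comes with each control period).
- eyes.snapshot(name): name is "scene" or "top"; returns a dict with "frame" (480x640x3 uint8, red, green, blue), "z_map" (480x640 float32, m along the optical axis (not along the pixel's ray), 0 where there is no reading), "intrinsics" (3x3 intrinsics, pixels), "world_to_cam" (4x4, takes a point from world to camera coordinates). Camera axes: x right, y down, z forward; pixel columns grow to the right and rows downward; lengths in m; the calibration is good to about 2 mm. A picture is of the moment at which its call begins.
- finish_job(): hands the job in; it is judged then, once.
The state is a dict: "clock": time; "q": joint angles; "qd": joint speeds; "joint_torque": joint torques, N m; "tool_pos": TCP position; "eef_rot": TCP orientation; "contact_force": force on the tool from outside, world axes, zero at the start; "moment": the same for the moment, N m; "opening": opening from 0.0 (shut) to 1.0 (fully open); "finger_force": force on a finger pad.
Only numpy, scipy, OpenCV 4.12 (cv2) and the standard library are available. Lean on these libraries where they do the work, as an engineer would, in place of code of your own. Each camera call takes 0.05 s, during which the arm holds its last target. There are 200 camera calls.

## Working session

There is one attempt and no reset: what is moved stays moved. The work goes in short steps, Python scripts to look and compute and a tool call to move; the robot and the scene stay as the last step left them, time stands still between calls to the robot, and variables do not carry over. Pictures are saved under pics/ and viewed, at most 10 in all, crops included, and the job is handed in when it is done.

Besides the shell and the picture viewer there is one more tool, called after "Call:" as name([rows], argument=value, ...), one row to a line, values as JSON. move_arm: Moves the arm, as the interface text tells. Its arguments: {"type":"object","properties":{"motion":{"type":"array","items":{"type":"array","items":{"type":"number"}}},"newtons":{"type":"number"}},"required":["motion"]}

```bash
mkdir -p pics
cat > h.py <<'E'
import numpy as np, cv2
from plant import r, eyes, finish_job
def snap(n,f):
    s=eyes.snapshot(n); cv2.imwrite('pics/'+f+'.png',s['frame'][:,:,::-1]); np.savez(f+'.npz',**s); return s
def world(s):
    K=s['intrinsics'];T=np.linalg.inv(s['world_to_cam']);z=s['z_map']
    v,u=np.mgrid[:480,:640]
    P=np.stack([(u-K[0,2])/K[0,0]*z,(v-K[1,2])/K[1,1]*z,z],-1)
    return P@T[:3,:3].T+T[:3,3]
E
python3 - <<'E'
from h import *
for n in('top','scene'):
    s=snap(n,n+'0'); print(n,np.linalg.inv(s['world_to_cam']).round(3).tolist(),s['intrinsics'][0,0])
st=r.get_state();print({k:np.round(v,3).tolist() for k,v in st.items()})
E
```

```text
top [[0.026, -0.991, 0.129, 0.358], [-1.0, -0.024, 0.017, -0.144], [-0.013, -0.129, -0.992, 1.181], [0.0, 0.0, 0.0, 1.0]] 499.0626356578923
scene [[0.472, 0.754, -0.456, 0.989], [0.882, -0.399, 0.251, -0.409], [0.008, -0.521, -0.853, 0.979], [0.0, 0.0, 0.0, 1.0]] 445.6245284957054
{'clock': 0.1, 'q': [-1.267, 0.69, -0.195, 1.566, 0.157, 0.902, -0.215], 'qd': [0.001, -0.001, 0.001, -0.003, -0.001, 0.0, -0.0], 'joint_torque': [-0.003, -52.849, -1.272, -15.384, -0.053, 0.002, 0.0], 'tool_pos': [0.166, 0.602, 0.205], 'eef_rot': [0.134, 0.991, -0.001, -0.0], 'contact_force': [0.834, 0.103, 0.102], 'moment': [0.011, -0.009, -0.013], 'finger_force': 0.0, 'opening': 1.001}
```

View pics/top0.png

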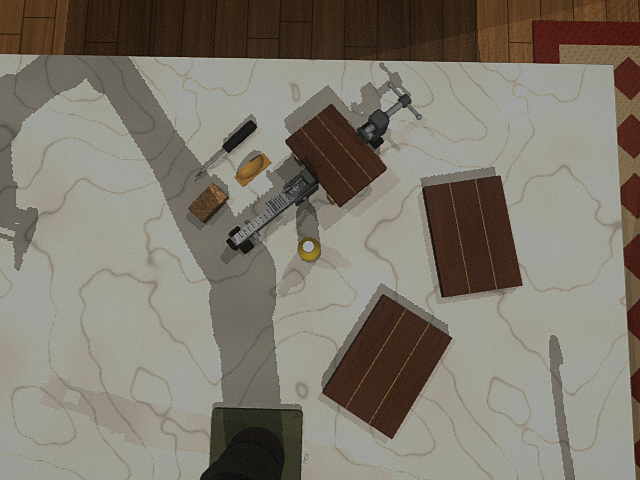

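View pics/scene0.png

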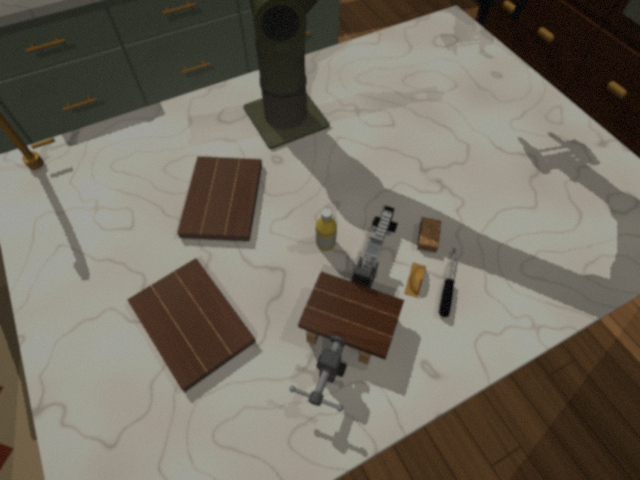

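The clamp runs from its screw head at (395,105) to its end cap at (240,240) in the top view. The jaw and latch are near (300,185), the bottle is at (309,248), the block at (208,202), the cup pull at (252,168) and the screwdriver at (228,147).

Run:
```python
from h import *
s=dict(np.load('top0.npz')); P=world(s); f=s['frame']
c=cv2.resize(f[130:265,215:345],None,fx=4.4,fy=4.4,interpolation=cv2.INTER_CUBIC); cv2.imwrite('pics/c0.png',c[:,:,::-1])
hsv=cv2.cvtColor(f,cv2.COLOR_RGB2HSV)
v,u=np.mgrid[:480,:640]
roi=(u>225)&(u<330)&(v>150)&(v<260)
# bar top: between cap and jaw
m=roi&(P[...,2]>.042)&(P[...,2]<.056)&(hsv[...,1]<60)&(u<290)
n,l,st,_=cv2.connectedComponentsWithStats(m.astype('uint8')); k=1+np.argmax(st[1:,4]);m=l==k
B=P[m]; c0=B[:,:2].mean(0); d=np.linalg.svd(B[:,:2]-c0)[2][0]; d*=np.sign(d[1])
print('bar n',m.sum(),c0.round(4),'dir',d.round(4),np.degrees(np.arctan2(d[1],d[0])),'z',np.median(B[:,2]))
nrm=np.array([-d[1],d[0]])
# refine center: mean of across extents per slice
a=(P[...,:2]-c0)@d; b=(P[...,:2]-c0)@nrm; z=P[...,2]
for lo in np.arange(-.16,.12,.01):
    q=roi&(a>lo)&(a<lo+.01)&(abs(b)<.035)&(z>.03)
    if q.sum(): print(round(lo,3),q.sum(),'b',b[q].min().round(4),b[q].max().round(4),'z',np.percentile(z[q&(abs(b)<.012)],[10,50,90]).round(3) if (q&(abs(b)<.012)).any() else '')
# panel
q=(f[...,0].astype(int)-f[...,2]>20)&(z>.055)&(z<.085)&(u>270)&(u<400)&(v>90)&(v<220)&(hsv[...,2]<120)
n,l,st,_=cv2.connectedComponentsWithStats(q.astype('uint8')); k=1+np.argmax(st[1:,4]);q=l==k
pts=P[q][:,:2]; print('panel',[np.round(x,4) for x in cv2.minAreaRect((pts*1000).astype(np.float32))],np.median(z[q]),'a-range',np.percentile(a[q],[.5,99.5]))
for nm,(x0,x1,y0,y1) in dict(bottle=(285,330,228,270),block=(185,232,180,225),cup=(232,272,150,188)).items():
    w=P[y0:y1,x0:x1]; w=w[w[...,2]>.02]; print(nm,w.mean(0).round(3),w.max(0).round(3), 'a',(w[:,:2]-c0)@d@np.ones(len(w))/len(w),'b max/min',((w[:,:2]-c0)@nrm).min(),((w[:,:2]-c0)@nrm).max())
```

```text
bar n 502 [0.5113 0.0273] dir [-0.6511  0.759 ] 130.62798713416538 z 0.046817133924976106
-0.16 100 b -0.0193 0.0231 z [0.044 0.046 0.05 ]
-0.15 102 b -0.0232 0.0266 z [0.044 0.047 0.052]
-0.14 108 b -0.0281 0.0267 z [0.044 0.047 0.05 ]
-0.13 93 b -0.0233 0.0231 z [0.045 0.047 0.051]
-0.12 81 b -0.024 0.0234 z [0.042 0.046 0.052]
-0.11 63 b -0.0168 0.0161 z [0.046 0.068 0.071]
-0.1 66 b -0.0171 0.0156 z [0.068 0.071 0.074]
-0.09 70 b -0.0175 0.0164 z [0.064 0.073 0.075]
-0.08 69 b -0.0177 0.017 z [0.07  0.074 0.077]
-0.07 75 b -0.0167 0.0167 z [0.04  0.077 0.086]
-0.06 47 b -0.0108 0.0116 z [0.041 0.046 0.05 ]
-0.05 47 b -0.0108 0.0109 z [0.039 0.045 0.049]
-0.04 48 b -0.0106 0.0116 z [0.039 0.045 0.05 ]
-0.03 49 b -0.0114 0.0116 z [0.038 0.046 0.05 ]
-0.02 48 b -0.0115 0.0108 z [0.042 0.047 0.051]
-0.01 67 b -0.0225 0.022 z [0.041 0.046 0.05 ]
0.0 57 b -0.0232 0.0225 z [0.037 0.045 0.052]
0.01 49 b -0.011 0.0119 z [0.041 0.046 0.049]
0.02 43 b -0.0106 0.0112 z [0.043 0.046 0.05 ]
0.03 49 b -0.0106 0.0113 z [0.04  0.046 0.05 ]
0.04 45 b -0.0106 0.0113 z [0.041 0.045 0.048]
0.05 56 b -0.0133 0.0133 z [0.044 0.049 0.052]
0.06 17 b -0.0127 0.0125 z [0.047 0.049 0.053]
panel [array([ 683.2653, -164.045 ]), array([199.9994, 140.7399]), np.float64(40.8772)] 0.07025911330116408 a-range [-0.32590984 -0.18828697]
bottle [ 0.458 -0.111  0.109] [ 0.489 -0.083  1.181] a -0.06998307705298852 b max/min 0.09987877419667578 0.2279922244452436
block [0.569 0.13  0.045] [0.619 0.181 1.181] a 0.040598835684226044 b max/min -0.14685814750446746 0.2279922244452436
cup [0.646 0.029 0.094] [0.683 0.062 1.181] a -0.0869203191353156 b max/min -0.13328991183817235 0.2279922244452436
```

View pics/c0.png

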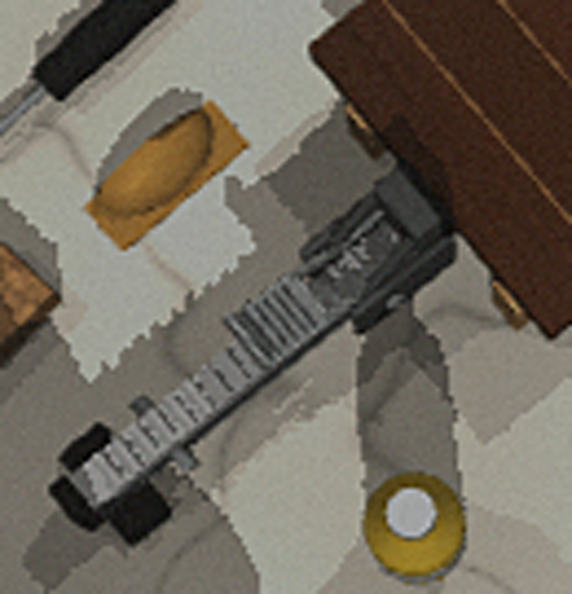

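The crop shows the ribbed tab at crop (240–315, 280–340), with its lip on the lower-left edge. The stop pin is at about crop (160,430) and the jaw upright at (410,200). The tool's closing line will go along the bar.

```bash
cat >> h.py <<'E'
from scipy.spatial.transform import Rotation as R
c0=np.array([.5113,.0273]); d=np.array([-.6511,.7590]); nrm=np.array([-d[1],d[0]])
def ab(P): return (P[...,:2]-c0)@d,(P[...,:2]-c0)@nrm
def tab(s):
    P=world(s);a,b=ab(P);z=P[...,2];q=(z>.056)&(z<.1)&(abs(b)<.03)&(a>-.13)&(a<.1)
    return a[q],b[q],z[q]
def togo(a,b,z,st=None):
    st=st or r.get_state(); Rt=R.from_quat(st['eef_rot']); p=np.r_[c0+a*d+b*nrm,z]
    G=np.stack([np.r_[-nrm,0],np.r_[-d,0],[0,0,-1]],1)
    print('shift mm',(Rt.inv().apply(p-st['tool_pos'])*1e3).round(1),'turn deg',np.degrees((Rt.inv()*R.from_matrix(G)).as_rotvec()).round(1))
E
python3 - <<'E'
from h import *
for n in('top','scene'):
    a,b,z=tab(dict(np.load(n+'0.npz'))); print(n)
    for lo in np.arange(-.12,-.05,.004):
        q=(a>lo)&(a<=lo+.004)
        if q.sum()>2: print(round(lo,3),q.sum(),np.percentile(b[q],[3,97]).round(3),np.percentile(z[q],[10,50,90]).round(3))
togo(-.088,0,.205)
E
```

```text
top
-0.12 21 [-0.023  0.022] [0.061 0.065 0.071]
-0.116 14 [-0.022  0.021] [0.059 0.066 0.067]
-0.112 9 [-0.016  0.016] [0.06  0.067 0.072]
-0.108 23 [-0.016  0.015] [0.065 0.068 0.072]
-0.104 26 [-0.016  0.016] [0.067 0.069 0.072]
-0.1 25 [-0.015  0.014] [0.068 0.07  0.074]
-0.096 24 [-0.015  0.014] [0.068 0.07  0.073]
-0.092 27 [-0.017  0.016] [0.07  0.072 0.074]
-0.088 26 [-0.015  0.014] [0.07  0.073 0.074]
-0.084 27 [-0.017  0.015] [0.071 0.073 0.076]
-0.08 26 [-0.015  0.015] [0.072 0.074 0.077]
-0.076 26 [-0.017  0.015] [0.071 0.074 0.078]
-0.072 27 [-0.016  0.015] [0.073 0.075 0.077]
-0.068 26 [-0.016  0.016] [0.078 0.085 0.088]
-0.064 20 [-0.014  0.015] [0.077 0.082 0.086]
scene
-0.12 15 [-0.022  0.024] [0.062 0.065 0.068]
-0.116 8 [-0.015  0.017] [0.065 0.067 0.069]
-0.112 9 [-0.015  0.016] [0.067 0.069 0.071]
-0.108 26 [-0.015  0.016] [0.067 0.069 0.071]
-0.104 18 [-0.013  0.015] [0.068 0.069 0.071]
-0.1 26 [-0.014  0.017] [0.068 0.07  0.072]
-0.096 24 [-0.014  0.015] [0.069 0.071 0.073]
-0.092 25 [-0.014  0.016] [0.07  0.072 0.075]
-0.088 19 [-0.013  0.017] [0.07  0.073 0.075]
-0.084 24 [-0.014  0.018] [0.07  0.072 0.074]
-0.08 23 [-0.014  0.017] [0.07  0.074 0.076]
-0.076 22 [-0.013  0.016] [0.071 0.074 0.076]
-0.072 37 [-0.014  0.016] [0.073 0.076 0.087]
-0.068 33 [-0.014  0.016] [0.074 0.08  0.086]
shift mm [-558.5 -511.     1. ] turn deg [-0.000e+00  1.000e-01  1.239e+02]
```

Call:
move_arm([
  [-46,-42,0,0,0,10.3,0.3],
  [-92,-84,0,0,0,20.6,0.6],
  [-138,-126,0,0,0,31,1],
  [-184,-168,0,0,0,41.3,1],
  [-230,-210,0,0,0,51.6,1],
], newtons=30)

```text
clock: 0.72
tool_pos: [0.3331, 0.3369, 0.2058]
eef_rot: [0.555, 0.832, 0.0, 0.0]
contact_force: [0.1, 0.3, 0.8]
opening: 0.459
finger_force: 0.0
```

```bash
python3 -c "
from h import *
togo(-.089,0,.205)"
```

```text
shift mm [-438.9   73.     0.8] turn deg [ 0. -0. 72.]
```

Call:
move_arm([
  [-60,10,0,0,0,10,1],
  [-120,20,0,0,0,20,1],
  [-180,30,0,0,0,30,1],
  [-240,40,0,0,0,40,1],
  [-300,50,0,0,0,50,1],
])

```text
clock: 1.35
tool_pos: [0.4959, 0.0804, 0.2057]
eef_rot: [0.854, 0.52, -0.0, -0.0]
contact_force: [1.0, 0.5, -0.4]
opening: 0.005
finger_force: 0.0
```

```bash
python3 -c "
from h import *
togo(-.089,0,.205)"
```

```text
shift mm [-73.5 120.6   0.6] turn deg [-0. -0. 22.]
```

Call:
move_arm([
  [-30,50,0,0,0,9,1],
  [-60,98,10,0,0,18,1],
  [-73,120,45,0,0,22,1],
  [-73,120,75,0,0,22,1],
  [-73,120,75,0,0,22,1],
])

```text
clock: 1.98
tool_pos: [0.5668, -0.0374, 0.1286]
eef_rot: [0.937, 0.35, -0.003, -0.001]
contact_force: [-0.7, 0.1, 0.3]
opening: 0.004
finger_force: 0.0
```

```bash
python3 -c "
from h import *
togo(-.089,0,.076)
s=snap('scene','s1'); f=s['frame'][180:320,290:450]; cv2.imwrite('pics/s1c.png',cv2.resize(f,None,fx=4,fy=4,interpolation=cv2.INTER_CUBIC)[:,:,::-1])
P=world(s);a,b=ab(P);z=P[...,2]
q=(abs(b)<.03)&(abs(a+.089)<.05)&(z>.12)&(z<.16)
print('finger a',np.percentile(a[q],[2,98]),'b',np.percentile(b[q],[2,98]))
togo(-.089,0,.076)"
```

```text
shift mm [ 0.2  3.9 52.6] turn deg [-0.2  0.2  0.3]Traceback (most recent call last):
  File "<string>", line 7, in <module>
    print('finger a',np.percentile(a[q],[2,98]),'b',np.percentile(b[q],[2,98]))
                     ~~~~~~~~~~~~~^^^^^^^^^^^^^
    return _quantile_unchecked(
        a, q, axis, out, overwrite_input, method, keepdims, weights)
    return _ureduce(a,
                    func=_quantile_ureduce_func,
    ...<5 lines>...
                    overwrite_input=overwrite_input,
                    method=method)
    r = func(a, **kwargs)
    result = _quantile(arr,
                       quantiles=q,
    ...<2 lines>...
                       out=out,
                       weights=wgt)
    slices_having_nans = np.isnan(arr[-1, ...])
                                  ~~~^^^^^^^^^
IndexError: index -1 is out of bounds for axis 0 with size 0
```

View pics/s1c.png

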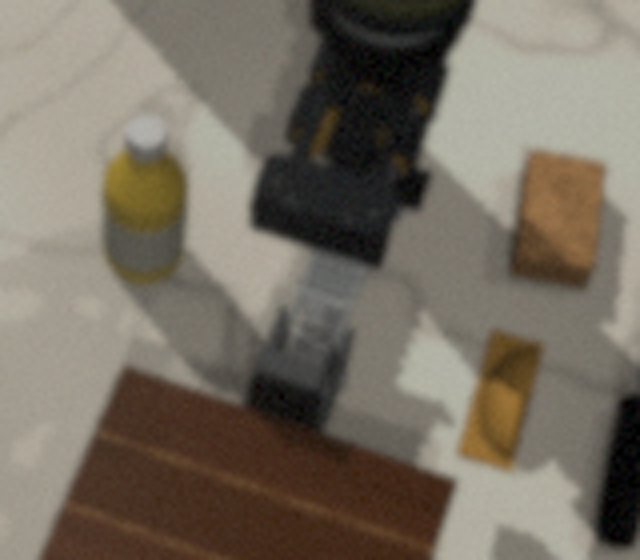

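The gripper hovers over the tab. Its wide body lies along the bar and it is clear of the bottle at crop (145,200). It stands 4 mm too far towards the lip, so I'll shift it and descend.

Call:
move_arm([
  [0,4,0,0,0,0,1],
  [0,4,35,0,0,0,1],
  [0,4,44,0,0,0,1],
  [0,4,44,0,0,0,1],
])

```text
clock: 2.52
tool_pos: [0.5717, -0.0406, 0.0873]
eef_rot: [0.937, 0.35, 0.0, -0.0]
contact_force: [0.5, 0.0, 0.0]
opening: 0.004
finger_force: 0.0
```

```bash
python3 -c "
from h import *
togo(-.089,0,.076);print(r.get_state()['contact_force'])"
```

```text
shift mm [-1.7 -1.9 11.3] turn deg [ 0.  -0.   0.3]
[0.53965526 0.03610902 0.00062834]
```

Call:
move_arm([
  [-2,-2,4,0,0,0,1],
  [-2,-2,9,0,0,0,1],
  [-2,-2,13,0,0,0,1],
  [-2,-3,17,0,0,0,1],
  [-2,-3,17,0,0,0,1],
])

```text
clock: 3.15
tool_pos: [0.5677, -0.0396, 0.0694]
eef_rot: [0.937, 0.35, -0.0, -0.0]
contact_force: [-0.1, -0.5, 0.2]
opening: 0.002
finger_force: 0.0
```

```bash
python3 -c "
from h import *
togo(-.089,0,.060);print(r.get_state()['contact_force'])"
```

```text
shift mm [0.7 1.5 9.4] turn deg [-0.   0.   0.3]
[-0.09546228 -0.52969822  0.1685698 ]
```

```bash
python3 -c "
from h import *
for n in('top','scene'):
    s=snap(n,n+'2'); P=world(s);a,b=ab(P);z=P[...,2]
    if n=='top': i=cv2.resize(s['frame'][130:265,215:345],None,fx=3.8,fy=3.8,interpolation=cv2.INTER_CUBIC)
    else: j=cv2.resize(s['frame'][200:300,340:415],None,fx=5.13,fy=5.13,interpolation=cv2.INTER_CUBIC)[:513]
    for lo in np.arange(-.12,-.04,.008):
        q=(a>lo)&(a<=lo+.008)&(abs(b)<.03)&(z>.03)&(z<.3)
        if q.sum()>2: print(n,round(lo,3),q.sum(),np.percentile(b[q],[3,97]).round(3),np.percentile(z[q],[10,50,90]).round(3))
i=i[:513];j=j[:513];h=min(len(i),len(j));cv2.imwrite('pics/m2.png',np.hstack([i[:h,:410],j[:h,:385]])[:,:,::-1])
print(r.get_state()['contact_force'],r.get_state()['tool_pos'])"
```

```text
top -0.12 61 [0.016 0.029] [0.055 0.191 0.287]
top -0.112 27 [0.015 0.03 ] [0.064 0.19  0.231]
top -0.104 23 [0.008 0.03 ] [0.064 0.072 0.191]
top -0.096 31 [0.007 0.029] [0.068 0.073 0.188]
top -0.088 21 [0.008 0.027] [0.035 0.178 0.184]
top -0.08 19 [0.01 0.03] [0.039 0.19  0.192]
top -0.072 22 [0.011 0.03 ] [0.187 0.19  0.26 ]
top -0.064 51 [0.006 0.03 ] [0.045 0.256 0.289]
top -0.056 90 [0.004 0.029] [0.045 0.255 0.265]
top -0.048 101 [-0.005  0.027] [0.046 0.208 0.254]
scene -0.12 380 [-0.027  0.027] [0.062 0.197 0.287]
scene -0.112 275 [-0.029  0.027] [0.143 0.208 0.265]
scene -0.104 136 [-0.029  0.028] [0.189 0.212 0.23 ]
scene -0.096 8 [-0.028 -0.005] [0.184 0.195 0.215]
scene -0.088 23 [-0.03  0.03] [0.177 0.183 0.19 ]
scene -0.08 23 [-0.029  0.029] [0.175 0.188 0.191]
scene -0.072 18 [-0.03 -0.02] [0.188 0.189 0.191]
scene -0.064 3 [-0.029 -0.028] [0.188 0.189 0.19 ]
[ 1.50321156  0.20694801 -0.72832265] [ 0.56806495 -0.03973322  0.06973632]
```

View pics/m2.png

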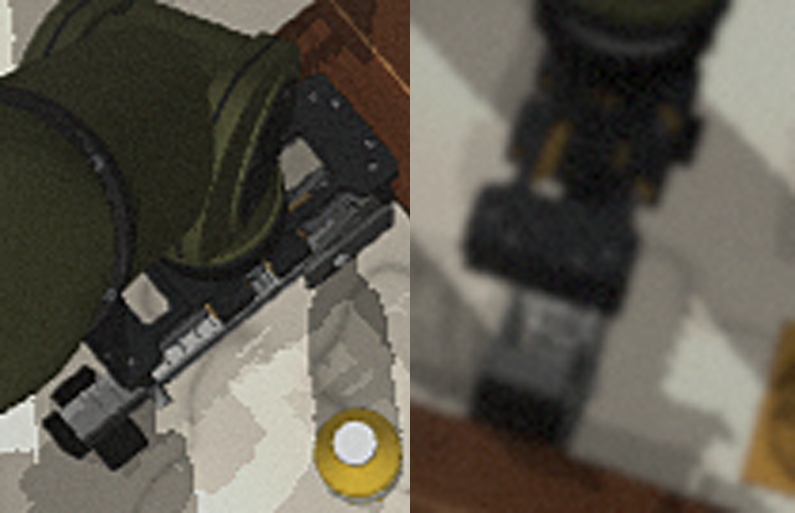

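The tab is hidden by the gripper, the panel and bottle are undisturbed, and there is no contact yet. I'll press on in small steps, watching the force.

Call:
move_arm([
  [0,0,2,0,0,0,1],
  [0,0,4,0,0,0,1],
  [0,0,4,0,0,0,1],
])

```text
clock: 3.62
tool_pos: [0.5679, -0.0397, 0.0656]
eef_rot: [0.937, 0.35, -0.0, -0.0]
contact_force: [0.6, -0.2, 0.1]
opening: 0.003
finger_force: 0.0
```

```bash
python3 -c "
from h import *
t=r.get_state();print(np.round(t['joint_torque'],2),np.round(t['contact_force'],2),t['tool_pos'])
s0=dict(np.load('top0.npz'));P0=world(s0);a0,b0=ab(P0)
s2=dict(np.load('top2.npz'));P2=world(s2)
s=snap('top','top3');P=world(s)
q=(a0>-.11)&(a0<-.064)&(abs(b0)<.018)&(P0[...,2]>.06)
q2=q&(abs(P[...,2]-P0[...,2])<.03)
print(q.sum(),q2.sum())
for i,j in np.argwhere(q2): print((i,j),round(a0[i,j],3),round(b0[i,j],3),'z0',P0[i,j,2].round(4),P2[i,j,2].round(4),P[i,j,2].round(4))
v=P[(P[...,2]>.08)&(P[...,2]<.17)&(abs(ab(P)[0]+.088)<.06)&(abs(ab(P)[1])<.06)]
a,b=ab(v);print(len(v));[print(np.round([x,y,z],3)) for x,y,z in list(zip(a,b,v[:,2]))[:40]]
"
```

```text
[ 1.000e-02 -5.151e+01  4.580e+00 -8.700e+00 -3.000e-02 -4.000e-02
  0.000e+00] [ 0.6  -0.21  0.09] [ 0.56792651 -0.03969926  0.06560002]
289 31
(np.int64(201), np.int64(285)) -0.099 0.007 z0 0.0722 0.0715 0.0718
(np.int64(202), np.int64(284)) -0.096 0.007 z0 0.0687 0.0681 0.0716
(np.int64(202), np.int64(285)) -0.097 0.009 z0 0.0721 0.0703 0.0687
(np.int64(202), np.int64(286)) -0.099 0.01 z0 0.0693 0.0662 0.0686
(np.int64(202), np.int64(291)) -0.109 0.015 z0 0.0602 0.0643 0.0597
(np.int64(203), np.int64(283)) -0.093 0.007 z0 0.0681 0.074 0.0677
(np.int64(203), np.int64(284)) -0.094 0.009 z0 0.0706 0.0681 0.0758
(np.int64(203), np.int64(285)) -0.096 0.01 z0 0.0699 0.0721 0.0664
(np.int64(203), np.int64(286)) -0.098 0.012 z0 0.07 0.0704 0.0722
(np.int64(203), np.int64(287)) -0.1 0.013 z0 0.0694 0.0698 0.0693
(np.int64(203), np.int64(290)) -0.106 0.016 z0 0.0603 0.0608 0.0603
(np.int64(204), np.int64(282)) -0.089 0.008 z0 0.073 0.0732 0.0727
(np.int64(204), np.int64(283)) -0.091 0.01 z0 0.0712 0.0715 0.0709
(np.int64(204), np.int64(284)) -0.093 0.011 z0 0.0699 0.0715 0.0731
(np.int64(20
[... 869 characters left out ...]
4(206), np.int64(285)) -0.092 0.016 z0 0.069 0.0719 0.0712
(np.int64(207), np.int64(282)) -0.085 0.014 z0 0.0722 0.0766 0.0718
(np.int64(207), np.int64(283)) -0.087 0.015 z0 0.0723 0.0734 0.075
(np.int64(207), np.int64(284)) -0.089 0.016 z0 0.0712 0.072 0.0706
19
[-0.145 -0.016  0.086]
[-0.147 -0.016  0.083]
[-0.146 -0.014  0.081]
[-0.148 -0.013  0.081]
[-0.148  0.012  0.084]
[-0.145  0.012  0.08 ]
[-0.146  0.014  0.085]
[-0.148  0.016  0.089]
[-0.142  0.012  0.082]
[-0.145  0.015  0.083]
[-0.147  0.017  0.083]
[-0.142  0.016  0.084]
[-0.144  0.017  0.08 ]
[-0.113  0.034  0.167]
[-0.102  0.035  0.17 ]
[-0.1    0.034  0.166]
[-0.073  0.035  0.168]
[-0.07   0.034  0.166]
[-0.057  0.035  0.169]
```

Force and depth both show the tab still fully up. I'll keep going down in small, force-checked steps.

Call:
move_arm([
  [0,0,2,0,0,0,1],
  [0,0,4,0,0,0,1],
  [0,0,4,0,0,0,1],
])

```text
clock: 4.05
tool_pos: [0.5679, -0.0397, 0.0616]
eef_rot: [0.937, 0.35, -0.0, -0.0]
contact_force: [0.2, 0.6, 0.4]
opening: 0.008
finger_force: 0.0
```

```bash
python3 -c "
from h import *
s=snap('scene','scene4');t=dict(np.load('top3.npz'))
for n,x in(('top',t),('scene',s)):
    P=world(x);a,b=ab(P);z=P[...,2]
    for lo,hi in((.10,.13),(.13,.16),(.16,.18),(.18,.195),(.195,.21)):
        q=(z>lo)&(z<hi)&(abs(a+.088)<.13)&(abs(b)<.09)
        if q.sum()>5: print(n,lo,q.sum(),'a',np.percentile(a[q],[2,50,98]).round(3),'b',np.percentile(b[q],[2,50,98]).round(3))
x=cv2.resize(s['frame'][150:300,320:440],None,fx=5,fy=4,interpolation=cv2.INTER_CUBIC)
x=cv2.convertScaleAbs(x,alpha=2.5,beta=10)
cv2.imwrite('pics/s4.png',x[:600,:,::-1])
"
```

```text
top 0.16 150 a [-0.167 -0.09  -0.006] b [-0.018  0.026  0.035]
top 0.18 212 a [-0.171 -0.096 -0.005] b [0.013 0.028 0.036]
top 0.195 950 a [-0.179 -0.15   0.004] b [-0.028  0.014  0.035]
scene 0.1 78 a [-0.186 -0.173 -0.104] b [-0.014  0.002  0.016]
scene 0.13 40 a [-0.174 -0.117 -0.063] b [-0.027  0.005  0.035]
scene 0.16 306 a [-0.175 -0.119 -0.06 ] b [-0.031 -0.006  0.036]
scene 0.18 311 a [-0.182 -0.115 -0.065] b [-0.031  0.002  0.035]
scene 0.195 750 a [-0.182 -0.158 -0.097] b [-0.03   0.002  0.034]
```

View pics/s4.png

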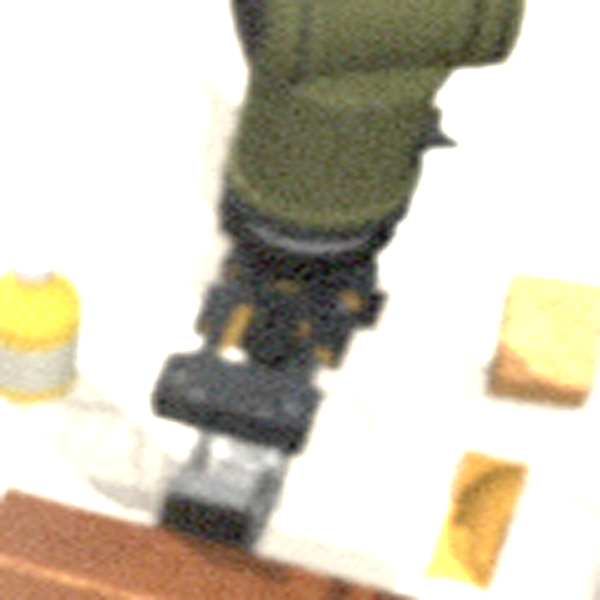

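The gripper body is centred over the bar (about a = -0.18 to +0.005) and its underside is still well above the jaw's upright, so I can keep descending carefully.

Call:
move_arm([
  [0,0,2,0,0,0,1],
  [0,0,4,0,0,0,1],
  [0,0,6,0,0,0,1],
  [0,0,6,0,0,0,1],
])

```text
clock: 4.6
tool_pos: [0.5679, -0.0397, 0.0556]
eef_rot: [0.937, 0.35, -0.0, -0.0]
contact_force: [-0.4, -0.9, 0.6]
opening: 0.006
finger_force: 0.0
```

```bash
python3 -c "
from h import *
s=snap('scene','scene5')
for f in('scene4','scene5'):
    P=world(dict(np.load(f+'.npz')));a,b=ab(P);z=P[...,2]
    q=(a>-.2)&(a<-.165)&(abs(b)<.035)&(z>.115)&(z<.3); print(f,q.sum(),np.percentile(z[q],[0,1,3,5,10,50]).round(3))
P0=world(dict(np.load('scene0.npz')));
v=slice(340,420)
a0,b0=ab(P0);z0=P0[...,2]
# tab/lever pixels still visible: change vs start
q=(a0>-.186)&(a0<-.06)&(abs(b0)<.026)&(z0>.04)&(z<.115)&(z>.02)
print(q.sum(),a0[q].max(),np.median(z[q]-z0[q]))
print(r.get_state()['q'].round(3).tolist() if hasattr(r.get_state()['q'],'round') else r.get_state()['q'])
"
```

```text
scene4 457 [0.156 0.159 0.16  0.161 0.164 0.198]
scene5 444 [0.15  0.153 0.154 0.156 0.158 0.192]
426 -0.11344970400413636 0.00015377140537981004
[-0.138, 0.852, 0.221, 1.864, -0.374, 0.467, -0.51]
```

Its underside is at about 0.153 m, so the true fingertip is at about 0.089 m, roughly 33 mm higher than reported. I'll descend to just above the tab.

Call:
move_arm([
  [0,0,4,0,0,0,1],
  [0,0,7,0,0,0,1],
  [0,0,9,0,0,0,1],
  [0,0,11,0,0,0,1],
  [0,0,11,0,0,0,1],
])

```text
clock: 5.28
tool_pos: [0.568, -0.0397, 0.0446]
eef_rot: [0.937, 0.35, -0.0, -0.0]
contact_force: [-0.4, 0.9, -0.5]
opening: 0.009
finger_force: 0.0
```

Call:
move_arm([
  [0,0,2,0,0,0,1],
  [0,0,4,0,0,0,1],
  [0,0,4,0,0,0,1],
])

```text
clock: 5.65
tool_pos: [0.568, -0.0394, 0.0409]
eef_rot: [0.937, 0.35, -0.0, -0.0]
contact_force: [-0.8, 1.1, 4.0]
opening: 0.006
finger_force: 1.7
```

Contact is made at 4 N. Now I'll press the latch down, following the tab slightly backwards.

Call:
move_arm([
  [0,-1,3,0,0,0,1],
  [0,-2,6,0,0,0,1],
  [0,-2,8,0,0,0,1],
  [0,-3,10,0,0,0,1],
  [0,-3,10,0,0,0,1],
])

```text
clock: 6.28
tool_pos: [0.566, -0.0371, 0.0307]
eef_rot: [0.937, 0.35, -0.0, -0.0]
contact_force: [-3.1, 2.2, 6.1]
opening: 0.003
finger_force: 3.1
```

Call:
move_arm([
  [0,0,1,0,0,0,1],
  [0,0,2,0,0,0,1],
  [0,0,2.5,0,0,0,1],
  [0,0,2.5,0,0,0,1],
])

```text
clock: 6.78
tool_pos: [0.5661, -0.0372, 0.0284]
eef_rot: [0.937, 0.35, 0.0, -0.0]
contact_force: [-2.1, 1.8, 6.5]
opening: -0.0
finger_force: 3.5
```

The latch is almost fully down at 6.5 N, with no hard stop yet. I'll start the push along +x gently.

Call:
move_arm([
  [0,-1.5,0.5,0,0,0,1],
  [0,-3,0.5,0,0,0,1],
  [0,-5,0.5,0,0,0,1],
  [0,-7,0.5,0,0,0,1],
  [0,-9,0.5,0,0,0,1],
])

```text
clock: 7.4
tool_pos: [0.5631, -0.0336, 0.0285]
eef_rot: [0.937, 0.349, 0.002, 0.003]
contact_force: [1.8, -2.8, 5.6]
opening: 0.007
finger_force: 2.6
```

Call:
move_arm([
  [0,-2,0,0,0,0,1],
  [0,-4,0,0,0,0,1],
  [0,-7,0,0,0,0,1],
  [0,-10,0,0,0,0,1],
  [0,-10,0,0,0,0,1],
])

```text
clock: 8.02
tool_pos: [0.5561, -0.0255, 0.0285]
eef_rot: [0.937, 0.349, 0.002, 0.002]
contact_force: [1.0, -1.7, 5.8]
opening: 0.006
finger_force: 2.8
```

```bash
python3 -c "
from h import *
print(ab(np.array(r.get_state()['tool_pos'])),r.get_state()['contact_force']);s=snap('scene','scene6')
P=world(s);a,b=ab(P);z=P[...,2]
q=(abs(b)<.022)&(a<-.12)&(a>-.2)&(z>.08)&(z<.112);print('upright a',np.percentile(a[q],[1,5,50,95]),q.sum())
P=world(dict(np.load('scene5.npz')));a,b=ab(P);z=P[...,2]
q=(abs(b)<.022)&(a<-.12)&(a>-.2)&(z>.08)&(z<.112);print('upright before',np.percentile(a[q],[1,5,50,95]),q.sum())
"
```

```text
(np.float64(-0.069250649320869), np.float64(0.0003465160700362291)) [ 0.96546995 -1.73318398  5.77392648]
upright a [-0.17346084 -0.17257061 -0.16519183 -0.14130374] 244
upright before [-0.18786883 -0.18688796 -0.17927298 -0.15442991] 245
```

The jaw has moved 14 mm under friction only. Continuing.

Call:
move_arm([
  [0,-4,0,0,0,0,1],
  [0,-10,0,0,0,0,1],
  [0,-16,0,0,0,0,1],
  [0,-22,0,0,0,0,1],
  [0,-28,0,0,0,0,1],
])

```text
clock: 8.7
tool_pos: [0.5382, -0.0047, 0.0284]
eef_rot: [0.937, 0.349, 0.002, 0.003]
contact_force: [1.6, -3.7, 6.3]
opening: 0.008
finger_force: 2.6
```

Call:
move_arm([
  [0,-6,0,0,0,0,1],
  [0,-12,0,0,0,0,1],
  [0,-18,0,0,0,0,1],
  [0,-24,0,0,0,0,1],
  [0,-28,0,0,0,0,1],
])

```text
clock: 9.32
tool_pos: [0.5197, 0.0168, 0.0283]
eef_rot: [0.937, 0.349, 0.002, 0.003]
contact_force: [1.4, -3.7, 5.2]
opening: 0.003
finger_force: 2.6
```

```bash
python3 -c "
from h import *
print(ab(np.array(r.get_state()['tool_pos'])));s=snap('scene','scene7')
P=world(s);a,b=ab(P);z=P[...,2]
q=(abs(b)<.022)&(a<-.03)&(a>-.15)&(z>.08)&(z<.112);print('upright a',np.percentile(a[q],[1,5,50,95]),q.sum())
"
```

```text
(np.float64(-0.01338263610150175), np.float64(0.00047312700884837266))
upright a [-0.11750192 -0.11688734 -0.11007787 -0.08866534] 229
```

Call:
move_arm([
  [0,-6,0,0,0,0,1],
  [0,-12,0,0,0,0,1],
  [0,-18,0,0,0,0,1],
  [0,-24,0,0,0,0,1],
  [0,-30,0,0,0,0,1],
])

```text
clock: 10.0
tool_pos: [0.5001, 0.0395, 0.0283]
eef_rot: [0.937, 0.349, 0.002, 0.003]
contact_force: [2.0, -2.6, 6.1]
opening: 0.005
finger_force: 2.6
```

Call:
move_arm([
  [0,-2,0,0,0,0,1],
  [0,-4,0,0,0,0,1],
  [0,-6,0,0,0,0,1],
  [0,-7,0,0,0,0,1],
  [0,-7,0,0,0,0,1],
])

```text
clock: 10.62
tool_pos: [0.4954, 0.045, 0.0282]
eef_rot: [0.937, 0.349, 0.002, 0.002]
contact_force: [1.6, -3.4, 6.6]
opening: 0.009
finger_force: 2.7
```

```bash
python3 -c "
from h import *
print(ab(np.array(r.get_state()['tool_pos'])));s=snap('scene','scene8')
P=world(s);a,b=ab(P);z=P[...,2]
q=(abs(b)<.022)&(a<.0)&(a>-.15)&(z>.08)&(z<.112);print('upright a',np.percentile(a[q],[1,5,50,95]),q.sum())
"
```

```text
(np.float64(0.023773558366179327), np.float64(0.0005507891037787797))
upright a [-0.08099038 -0.07991482 -0.07300311 -0.05450561] 222
```

Call:
move_arm([
  [0,-1,0,0,0,0,1],
  [0,-2,0,0,0,0,1],
  [0,-3,0,0,0,0,1],
  [0,-3,0,0,0,0,1],
])

```text
clock: 11.18
tool_pos: [0.4936, 0.0473, 0.0282]
eef_rot: [0.937, 0.349, 0.002, 0.002]
contact_force: [1.3, -3.4, 5.3]
opening: 0.006
finger_force: 2.5
```

Call:
move_arm([
  [0,-1,0,0,0,0,1],
  [0,-2,0,0,0,0,1],
  [0,-2,0,0,0,0,1],
])

```text
clock: 11.55
tool_pos: [0.4897, 0.051, 0.0278]
eef_rot: [0.937, 0.35, 0.0, 0.0]
contact_force: [3.5, -2.7, 4.3]
opening: 0.005
finger_force: 2.3
```

```bash
python3 -c "
from h import *
print(ab(np.array(r.get_state()['tool_pos'])));s=snap('scene','scene9');t=snap('top','top9')
P=world(s);a,b=ab(P);z=P[...,2]
q=(abs(b)<.022)&(a<.0)&(a>-.15)&(z>.08)&(z<.112);print('upright a',np.percentile(a[q],[1,5,50,95]),q.sum(),r.get_state()['contact_force'])
"
```

```text
(np.float64(0.032048764487307466), np.float64(0.000932686358649594))
upright a [-0.07955422 -0.07882042 -0.07244051 -0.05482408] 223 [ 3.0775599  -2.0485412   3.69788107]
```

The jaw has moved about 108 mm, and the fingertip then slid on the tab towards the lip. I'll push until the lip bears and the force builds up, to confirm the stop.

Call:
move_arm([
  [0,-1,0.5,0,0,0,1],
  [0,-2,0.5,0,0,0,1],
  [0,-3,0.5,0,0,0,1],
  [0,-3,0.5,0,0,0,1],
])

```text
clock: 12.15
tool_pos: [0.4895, 0.0514, 0.0274]
eef_rot: [0.937, 0.349, 0.001, 0.002]
contact_force: [5.1, -6.1, 3.5]
opening: 0.006
finger_force: 4.6
```

```bash
python3 -c "
from h import *
print(ab(np.array(r.get_state()['tool_pos'])));s=snap('scene','scene10')
P=world(s);a,b=ab(P);z=P[...,2]
q=(abs(b)<.022)&(a<.0)&(a>-.15)&(z>.08)&(z<.112);print('upright a',np.percentile(a[q],[1,5,50,95]),q.sum(),r.get_state()['contact_force'])
"
```

```text
(np.float64(0.03249988058773011), np.float64(0.0009080856996845603))
upright a [-0.0795659  -0.07901297 -0.07184282 -0.04841526] 218 [ 4.45264592 -5.94214731  3.5650649 ]
```

The force along the bar rises to 8 N with no motion, so the jaw is on its stop. Now I'll lift, easing back as the tab springs up.

Call:
move_arm([
  [0,0,-3,0,0,0,1],
  [0,1,-6,0,0,0,1],
  [0,2,-9,0,0,0,1],
  [0,4,-12,0,0,0,1],
  [0,5,-15,0,0,0,1],
])

```text
clock: 12.82
tool_pos: [0.4929, 0.0474, 0.0422]
eef_rot: [0.937, 0.349, 0.001, 0.002]
contact_force: [6.5, -5.8, -1.7]
opening: 0.003
finger_force: 4.5
```

Call:
move_arm([
  [0,1,-1,0,0,0,1],
  [0,2,-2,0,0,0,1],
  [0,4,-4,0,0,0,1],
  [0,6,-6,0,0,0,1],
  [0,6,-6,0,0,0,1],
])

```text
clock: 13.45
tool_pos: [0.493, 0.0457, 0.048]
eef_rot: [0.937, 0.35, -0.001, -0.001]
contact_force: [0.8, 0.0, -0.5]
opening: 0.003
finger_force: 0.3
```

Free. Now I'll lift well clear and back away to look.

Call:
move_arm([
  [0,0,-10,0,0,0,1],
  [0,0,-30,0,0,0,1],
  [0,0,-70,0,0,0,1],
  [0,0,-120,0,0,0,1],
  [0,0,-150,0,0,0,1],
])

```text
clock: 14.08
tool_pos: [0.4943, 0.0454, 0.2008]
eef_rot: [0.937, 0.35, 0.001, -0.0]
contact_force: [-0.5, 0.3, -0.2]
opening: 0.002
finger_force: 0.0
```

Call:
move_arm([
  [-40,-30,0,0,0,0,1],
  [-90,-60,0,0,0,0,1],
  [-40,-120,0,0,0,0,1],
  [0,-180,0,0,0,0,1],
  [0,-220,0,0,0,0,1],
])

```text
clock: 14.7
tool_pos: [0.3505, 0.2138, 0.1989]
eef_rot: [0.937, 0.35, 0.001, -0.001]
contact_force: [0.5, 1.1, 0.2]
opening: 0.004
finger_force: 0.0
```

Run:
```python
from h import *
t=snap('top','top11');s=snap('scene','scene11')
for n,x in(('top',t),('scene',s)):
    a,b,z=tab(x)
    for lo in np.arange(-.084,.06,.006):
        q=(a>lo)&(a<=lo+.006)&(abs(b)<.014)
        if q.sum()>2: print(n,round(lo,3),q.sum(),np.percentile(z[q],[10,50,90]).round(3))
i=cv2.resize(t['frame'][110:265,200:400],None,fx=3.9,fy=3.8,interpolation=cv2.INTER_CUBIC);cv2.imwrite('pics/end.png',i[:,:,::-1])
```

```text
top -0.078 19 [0.097 0.099 0.1  ]
top -0.072 9 [0.097 0.099 0.1  ]
top -0.066 9 [0.097 0.099 0.1  ]
top -0.06 10 [0.096 0.098 0.1  ]
top -0.054 13 [0.08  0.094 0.098]
top -0.048 7 [0.071 0.084 0.09 ]
top -0.042 9 [0.057 0.079 0.085]
top -0.036 7 [0.071 0.077 0.084]
top -0.03 9 [0.062 0.07  0.076]
top -0.024 4 [0.058 0.06  0.063]
top -0.018 4 [0.06  0.063 0.065]
top -0.012 7 [0.061 0.064 0.065]
top -0.006 7 [0.061 0.063 0.07 ]
top 0.0 25 [0.067 0.07  0.072]
top 0.006 33 [0.068 0.07  0.072]
top 0.012 33 [0.068 0.071 0.073]
top 0.018 35 [0.07  0.072 0.075]
top 0.024 31 [0.071 0.073 0.075]
top 0.03 33 [0.071 0.074 0.077]
top 0.036 35 [0.073 0.075 0.081]
top 0.042 23 [0.078 0.084 0.087]
scene -0.084 48 [0.059 0.077 0.096]
scene -0.078 88 [0.063 0.083 0.098]
scene -0.072 14 [0.096 0.099 0.1  ]
scene -0.066 9 [0.098 0.099 0.099]
scene -0.06 12 [0.098 0.099 0.1  ]
scene -0.018 4 [0.061 0.062 0.065]
scene -0.012 4 [0.063 0.064 0.067]
scene -0.006 7 [0.068 0.069 0.07 ]
scene 0.0 26 [0.067 0.069 0.07 ]
scene 0.006 25 [0.067 0.07  0.073]
scene 0.012 24 [0.069 0.071 0.074]
scene 0.018 26 [0.069 0.072 0.074]
scene 0.024 24 [0.07  0.072 0.074]
scene 0.03 23 [0.071 0.074 0.076]
scene 0.036 46 [0.073 0.078 0.085]
scene 0.042 13 [0.074 0.084 0.085]
```

View pics/end.png

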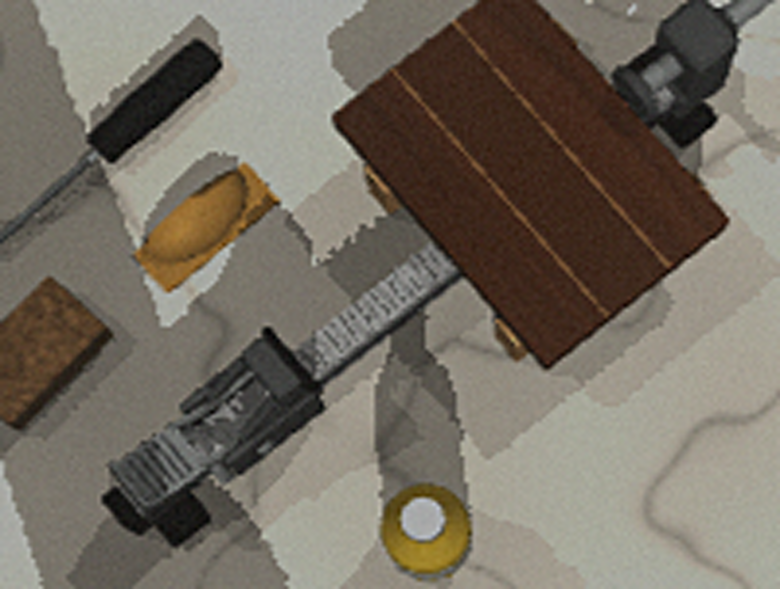

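The jaw at (265,390) is back against the stop pin and the latch tab at (155,465) is fully up, with the same profile as at the start. The panel, bottle, cup pull, block and screwdriver have not moved.

```bash
python3 -c "
from h import *
print(finish_job())"
```

```text
the job is handed in; nothing more can be done
None
```

The jaw is back on its stop, about 108 mm from where it began, and locked with the latch fully up; the panel and loose things look unmoved in the last picture, and I handed the job in at about 15 s.

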